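Load the desk caddy and hold it up level

TASK

Stand the orange glue stick and the wooden-handled stamp upright in the blue desk caddy, one in each of its two bays (either way round), setting them down rather than dropping them. Then pick up the loaded caddy, raise it about 12 cm clear of the desk and hold it there still and level for three seconds without anything in it falling over; finish while still holding it up. Leave the other things on the desk where they are.

Things in the scene. Friction and masses are not known exactly. Their poses are not given: they have to be found in the camera images.
- caddy: Loose blue open-topped caddy, about 0.4 kg, 240 mm long (x) x 115 wide (y), walls 50 tall, walls and floor 4 thick. Origin: centre of its underside; z up. A wall at x = 0 parts two open bays centred at x = +60 and -60 mm, each 114 x 107 mm inside. At x = 0 two posts (24 mm along x, 6 thick, 150 tall) stand outside the long walls, 127 mm overall in y, and carry a grey bar over the divider.
- caddy_grip (a point): Centre of the caddy's grey carrying bar, 140 mm above the caddy's underside. The bar runs along the caddy's y, 127 mm long, 14 mm wide (along the caddy's x) and 20 mm tall; there is free space under it. Axes as the caddy's. The bar is rigid with the caddy.
- stick_center (a point): Centre (half-way up) of the loose glue stick: upright cylinder 28 mm in diameter (white cap 29 mm), 95 mm tall, orange below and white on the top 29 mm, about 50 g, standing on the desk; its z is up its length. It can topple. It and the stamp start off opposite ends of the caddy (either way round).
- stamp_center (a point): Centre (half-way up) of the loose stamp: 90 mm tall, about 100 g, standing on the desk. Black base 46 mm (its x) x 34 mm (its y) x 22 mm tall, thin steel neck 16 mm in diameter, and a round brown wooden grip 28 mm in diameter from 48 to 90 mm above the desk; z is up.
- mug: White ceramic mug, 80 mm wide, 90 mm tall; origin at the centre of its underside. A bystander, to be left alone.
- stapler: Red and dark steel stapler lying on its base, 130 x 34 x 43 mm, long along its x; origin at the centre of its underside. A bystander, to be left alone.
- calculator: Black desk calculator, 150 x 100 x 21 mm; origin at the centre of its underside. A bystander, to be left alone.
- notes: Block of yellow and green sticky notes, 76 x 76 x 34 mm; origin at the centre of its underside. A bystander, to be left alone.
- pen_cup: Dark steel pen cup, 76 mm wide, 100 mm tall, with three pens fixed in it reaching 150 mm up; origin at the centre of its underside. A bystander, to be left alone.
- eraser: White eraser with a blue sleeve, 60 x 24 x 13 mm; origin at the centre of its underside. A bystander, to be left alone.
Not all that is in view belongs to the job. What is meant by the part that bears stick_center is not purple, and is the larger of those in its own colour. Leave any purple look-alike of the part that bears stamp_center alone.

How it is judged (in metres and radians):
On the way, in this order (a step that is already met when the one before it is completed fails the run):
1. the glue stick and the stamp stand upright and released, one in each bay, with the caddy standing on the desk (((x of stick_center in the frame of caddy between 0.012 and 0.114 m and x of each of stick_center, stamp_center in the frame of caddy above -0.114 m and y of stick_center in the frame of caddy between -0.05 and 0.05 m and z of stick_center in the frame of caddy between 0.0435 and 0.0595 m and angle between each of stick_center, stamp_center's own z axis and vertical below 0.2 rad and contact force between the fingers and stick below 0.1 N and x of stamp_center in the frame of caddy below -0.012 m and x of stamp_center in the frame of caddy below 0.114 m and y of stamp_center in the frame of caddy between -0.05 and 0.05 m and z of stamp_center in the frame of caddy between 0.041 and 0.057 m and contact force between the fingers and stamp below 0.1 N) or (x of stick_center in the frame of caddy between -0.114 and -0.012 m and x of each of stick_center, stamp_center in the frame of caddy below 0.114 m and y of stick_center in the frame of caddy between -0.05 and 0.05 m and z of stick_center in the frame of caddy between 0.0435 and 0.0595 m and angle between each of stick_center, stamp_center's own z axis and vertical below 0.2 rad and contact force between the fingers and stick below 0.1 N and x of stamp_center in the frame of caddy above 0.012 m and x of stamp_center in the frame of caddy above -0.114 m and y of stamp_center in the frame of caddy between -0.05 and 0.05 m and z of stamp_center in the frame of caddy between 0.041 and 0.057 m and contact force between the fingers and stamp below 0.1 N)) and height (world z) of caddy below 0.008 m and angle between caddy's own z axis and vertical below 0.05 rad), for 0.2 s.
2. the loaded caddy is held up clear of the desk, still and level, for two seconds (height (world z) of caddy above 0.09 m and angle between caddy's own z axis and vertical below 0.1 rad and linear speed of caddy below 0.04 m/s and angular speed of caddy below 0.2 rad/s and contact force between the fingers and caddy above 1 N and ((x of stick_center in the frame of caddy between 0.012 and 0.114 m and x of each of stick_center, stamp_center in the frame of caddy above -0.114 m and y of stick_center in the frame of caddy between -0.05 and 0.05 m and z of stick_center in the frame of caddy between 0.0435 and 0.0595 m and angle between each of stick_center, stamp_center's own z axis and vertical below 0.2 rad and contact force between the fingers and stick below 0.1 N and x of stamp_center in the frame of caddy below -0.012 m and x of stamp_center in the frame of caddy below 0.114 m and y of stamp_center in the frame of caddy between -0.05 and 0.05 m and z of stamp_center in the frame of caddy between 0.041 and 0.057 m and contact force between the fingers and stamp below 0.1 N) or (x of stick_center in the frame of caddy between -0.114 and -0.012 m and x of each of stick_center, stamp_center in the frame of caddy below 0.114 m and y of stick_center in the frame of caddy between -0.05 and 0.05 m and z of stick_center in the frame of caddy between 0.0435 and 0.0595 m and angle between each of stick_center, stamp_center's own z axis and vertical below 0.2 rad and contact force between the fingers and stick below 0.1 N and x of stamp_center in the frame of caddy above 0.012 m and x of stamp_center in the frame of caddy above -0.114 m and y of stamp_center in the frame of caddy between -0.05 and 0.05 m and z of stamp_center in the frame of caddy between 0.041 and 0.057 m and contact force between the fingers and stamp below 0.1 N)) and contact force between caddy and mug below 0.3 N and contact force between caddy and stapler below 0.3 N and contact force between caddy and calculator below 0.3 N and contact force between caddy and notes below 0.3 N and contact force between caddy and pen_cup below 0.3 N and contact force between caddy and eraser below 0.3 N), for 2 s.
At the end, for the whole second after the job is handed in: Caddy held by the fingers (over 1 N), underside 90 mm or more above the desk, tilt under 0.1 rad, still (under 0.04 m/s, 0.2 rad/s); stick and stamp in different bays, on the bay floor (within 8 mm), tilt under 0.2 rad, not touched by the fingers; no bystander carries the caddy (all of step 2); the arm keeps its last pose, push and grip.
It fails at once if a bystander was moved more than 25 mm (distance of any of mug, stapler, calculator, notes, pen_cup, eraser from where it was at the start of the episode above 0.025 m).
It fails at once if a bystander was tipped over (angle between any of mug, stapler, calculator, notes, pen_cup, eraser's own z axis and vertical above 0.4 rad).
It fails at once if the glue stick or the stamp was dropped (moves untouched faster than 0.9 m/s, a fall of over 40 mm) ((linear speed of stick above 0.9 m/s and contact force between the fingers and stick below 0.01 N) or (linear speed of stamp above 0.9 m/s and contact force between the fingers and stamp below 0.01 N)).
It also fails if it takes over 72 s, if anything falls off the work surface, if the arm or the gripper's body presses on something with over 40 N, if the wrist force passes 120 N, or if a joint passes its speed limit or range.

ROBOT

A 6-joint arm with a two-finger parallel gripper is mounted at the origin on the work surface. World frame = base frame: x ahead of the robot, y to its left, z up, the work surface at z = 0. Lengths are in mm, angles in rad, forces in N, time in s.
With the tool pointing down it reaches from about 200 to 875 mm from the base axis. Payload 3.4 kg.
Tool frame: the origin (TCP) lies at the very end of the fingers, on their centre line; the grasp point (between the pads) lies 19 mm behind it (bot.grasp_offset is the distance from the TCP to the grasp point, in mm); z points along the fingers, y is the line along which they close (so a half turn about z gives the same grasp; the last joint's range is limited). The gripper opens to 94 mm and grips with 3 to 60 N. Pads are 16 mm wide; open, the fingers measure 119 mm over their backs; the gripper's body (75 mm by 177 mm) begins 78 mm behind the grasp point.
Start: joints at [1.132, 0.276, 1.505, -0, 1.361, -0.121], TCP at [179.693, 546.238, 205.493] pointing down, gripper open.
Joint ranges: [-2.89, 2.89], [-0.75, 2.08], [0.22, 2.7], [-1.18, 4.32], [0.11, 2.71], [-2.7, 2.7]. Speed limits (rad/s): [2.57, 2.57, 3.14, 3.14, 3.14, 3.14].

INTERFACE

Orientations are given as a unit quaternion [w, x, y, z].
In Python, from station import bot gives the robot as it stands.
- The arm moves only by the shell command python3 -m crank 'ROWS'. ROWS is JSON, one flat list of numbers, 5 for each row, row after row: the shift along the tool's x, y, z in cm, then the turn about the tool's z in rad, then the gripper command: -1 is shut, 1 is fully open, values between are in proportion. In form: [dx, dy, dz, roll, gripper, dx, dy, dz, roll, gripper, ...]. A call has 1 to 12 rows; each row shifts and turns the commanded pose from where the row before left it, along the tool's axes as they then stand; what a row does not reach is not made up. A row lasts 1/10 s, in which the tool goes at most 50 mm and 8.59 degrees, less where a joint would pass 70% of its speed; a pose out of reach is approached as far as the arm can. A call with a gripper value outside its range is refused whole. The fingers move at their own pace and stop on an object; the grip force is fixed at half the most. Time passes only in rows, so rows that do not move let the fingers close. It gives the time, the measured TCP pose, the force, the opening and the grip force at its end, in the units of the state.
- bot.get_state(): the state, without advancing time (a new reading comes with each control period).
- bot.read_camera(name): name is "scene" or "top"; returns the picture (420x560x3 uint8, red, green, blue); there is no depth.
- bot.camera_model(name): a dict with "camera_matrix" (3x3 intrinsics, pixels), "R" (3x3) and "t" (3): a world point X has camera coordinates R X + t. Camera axes: x right, y down, z forward; pixel columns grow to the right and rows downward; lengths in mm; the calibration is good to about 2 mm. A picture is of the moment at which its call begins. camera_model takes no time and is no camera call.
- bot.hand_in(): hands the job in; it is judged then, once.
Trained networks look in the newest picture that a camera, given by its name, has taken for a name from the list of things; names that differ only in an ending like _2 or _b are one class to them, and where a whole thing is asked for, a point or a joint stands for the part that bears it (a point fixed in the world has none). Each returns a list of dicts, best first, with "conf" (0 to 1); they miss things now and then, are a little off and sometimes report something else, mostly with a low value. They report only what shows in the picture. A call takes as long as a camera call. They do not tell look-alikes from the thing itself.
- bot.silhouettes(thing, camera): "pixels" (420x560 bool, what is visible of it) and "at" ([row, column] in pixels, amid what is visible of it).
The state is a dict: "time": time; "q": joint angles; "qvel": joint speeds; "joint_torque": joint torques, N m; "eef_pos": TCP position; "eef_rot": TCP orientation; "wrist_force": force on the tool from outside, world axes, zero at the start; "torque": the same for the moment, N m; "opening": opening from 0.0 (shut) to 1.0 (fully open); "grasp_force": force on a finger pad.
Only numpy, scipy, OpenCV 4.12 (cv2) and the standard library are available. Lean on these libraries where they do the work, as an engineer would, in place of code of your own. Each camera call takes 0.05 s, during which the arm holds its last target. There are 200 camera calls.

## Working session

There is one attempt and no reset: what is moved stays moved. The work goes in short steps, Python scripts to look and compute and a shell command to move; the robot and the scene stay as the last step left them, time stands still between calls to the robot, and variables do not carry over. Pictures are saved under pics/ and viewed, at most 10 in all, crops included, and the job is handed in when it is done.

```bash
mkdir -p pics; cat > h.py <<'E'
import numpy as np,cv2
from station import bot
def proj(cam,P):
    m=bot.camera_model(cam);K,R,t=[np.array(m[k],float) for k in("camera_matrix","R","t")]
    p=(R@np.atleast_2d(P).T+t.reshape(3,1));p=K@p;return (p[:2]/p[2]).T
def ray(cam,uv,z):
    m=bot.camera_model(cam);K,R,t=[np.array(m[k],float) for k in("camera_matrix","R","t")]
    d=R.T@np.linalg.inv(K)@np.array([uv[0],uv[1],1.]);c=-R.T@t.ravel();return c+d*(z-c[2])/d[2]
def save(cam,name):
    im=bot.read_camera(cam);cv2.imwrite('pics/'+name,im[:,:,::-1]);return im
E
python3 - <<'E'
from h import *
a=save('scene','s0.png');b=save('top','t0.png')
cv2.imwrite('pics/both.png',cv2.resize(np.vstack([a,b]),None,fx=.71,fy=.71)[:,:,::-1])
for c in('scene','top'):
    m=bot.camera_model(c);print(c,-np.array(m['R']).T@np.array(m['t']).ravel(), np.array(m['R']).round(2).tolist())
    for th in('caddy','stick_center','stamp_center','mug','stapler','calculator','notes','pen_cup','eraser'):
        for d in bot.silhouettes(th,c):
            if d['conf']>.3: 
                r,cc=d['at'];print(th,round(d['conf'],2),int(r),int(cc),d['pixels'].sum(),ray(c,(cc,r),0 if c=='top' else 20)[:2].round())
print(bot.get_state())
E
```

```text
scene [ 843.62135303 -429.856869    719.05341258] [[0.81, 0.58, 0.01], [0.45, -0.62, -0.64], [-0.37, 0.53, -0.77]]
caddy 0.68 223 249 5905 [484. -27.]
stick_center 0.79 365 159 607 [ 551. -366.]
stick_center 0.69 326 172 595 [ 518. -302.]
stick_center 0.57 298 188 265 [ 502. -244.]
stamp_center 0.86 149 332 449 [507. 305.]
stamp_center 0.67 133 351 428 [515. 394.]
mug 0.57 284 353 2303 [750. -24.]
stapler 0.94 175 410 436 [717. 339.]
stapler 0.68 132 280 117 [353. 277.]
calculator 0.79 388 275 5150 [ 738. -277.]
notes 0.83 267 112 1719 [ 325. -286.]
pen_cup 0.94 221 392 1840 [744. 172.]
eraser 0.31 219 393 1867 [743. 180.]
top [ 378.07551867   19.69704396 1131.7837104 ] [[0.03, -1.0, 0.01], [-0.99, -0.03, -0.17], [0.17, -0.0, -0.99]]
caddy 0.79 241 291 4995 [501. -17.]
stick_center 0.79 215 438 273 [ 577. -386.]
stick_center 0.49 233 412 248 [ 530. -321.]
stamp_center 0.93 222 128 382 [536. 392.]
stamp_center 0.72 232 164 355 [514. 298.]
mug 0.93 138 300 1160 [767. -35.]
stapler 0.89 154 162 802 [714. 318.]
stapler 0.68 234 165 332 [509. 296.]
calculator 0.92 153 391 2215 [ 736. -270
[... 217 characters left out ...]
 1.13199766e+00,  2.75887947e-01,  1.50490358e+00,  1.77240791e-05,
        1.36068913e+00, -1.21038496e-01]), 'qvel': array([-5.84974258e-04, -3.11605637e-04,  8.06974144e-04, -5.47675564e-04,
        4.15560808e-04, -8.16745286e-05]), 'joint_torque': array([ 9.08911643e-04, -4.04472184e+01, -2.37500149e+01,  7.03881844e-02,
        2.44409294e-02,  2.00573987e-05]), 'eef_pos': array([179.68851011, 546.2418355 , 205.49846343]), 'eef_rot': array([7.14068111e-06, 1.58214321e-01, 9.87404793e-01, 5.62116377e-05]), 'wrist_force': array([ 0.79952916,  0.24017022, -0.33400485]), 'torque': array([-3.36525327e-02, -6.52934807e-05,  1.86969400e-02]), 'grasp_force': 0.0, 'opening': 0.9977521234794748}
```

View pics/t0.png

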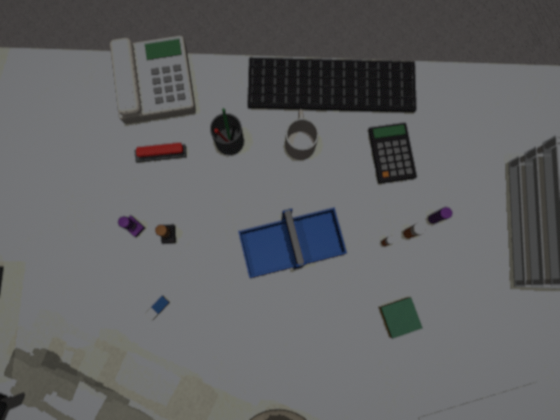

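View pics/s0.png

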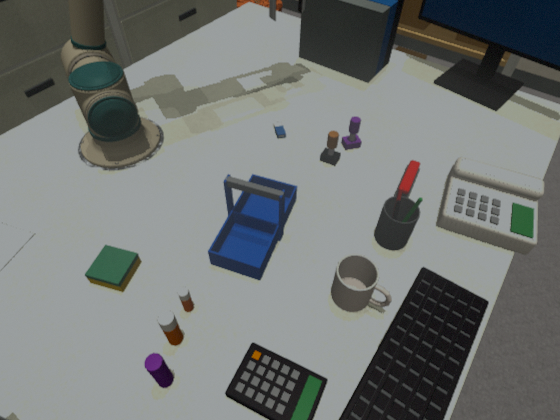

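In the top view, the glue-stick candidates are purple (col 438, row 215), larger orange (412,233) and small orange (386,242). The larger orange one is meant: it is not purple and is the larger of the orange pair. The stamp candidates are purple (128,222) and brown (164,232), and brown is meant. Next I'll fit the poses by silhouette overlap and enlarge the view to confirm.

```bash
cat >> h.py <<'E'
def box(cx,cy,z0,lx,ly,h): return np.array([[cx+a*lx/2,cy+b*ly/2,z] for a in(-1,1) for b in(-1,1) for z in(z0,z0+h)])
def cyl(d,z0,h): return np.array([[d/2*np.cos(a),d/2*np.sin(a),z] for a in np.linspace(0,6.28,24) for z in(z0,z0+h)])
M={'caddy':[box(0,0,0,240,115,50),box(0,60.5,0,24,6,150),box(0,-60.5,0,24,6,150),box(0,0,130,14,127,20)],
 'stick':[cyl(28.5,0,95)],'stamp':[box(0,0,0,46,34,22),cyl(16,20,30),cyl(28,48,42)]}
def mask(cam,name,p,z=0):
    S=4;im=np.zeros((420*S,560*S),np.uint8);c,s=np.cos(p[2]),np.sin(p[2]);R=np.array([[c,-s,0],[s,c,0],[0,0,1]])
    for part in M[name]:
        uv=(proj(cam,part@R.T+[p[0],p[1],z])+.5)*S
        cv2.fillConvexPoly(im,cv2.convexHull(np.round(uv).astype(np.int32)),1)
    return cv2.resize(im.astype(np.float32),(560,420),interpolation=cv2.INTER_AREA)
from scipy.optimize import minimize
def fit(name,sil,p0,z=0):
    def f(p):
        return sum(1-np.minimum(a:=mask(c,name,p,z),m).sum()/np.maximum(a,m).sum() for c,m in sil.items())
    best=None
    for dy in ([0] if name=='stick' else [-.5,-.2,.1,.4,.8,1.2]):
        p=np.array([p0[0],p0[1],p0[2]+dy]);sx=np.array([p,p+[15,0,0],p+[0,15,0],p+[0,0,.2]])
        r=minimize(f,p,method='Nelder-Mead',options=dict(initial_simplex=sx,maxfev=140,xatol=.1,fatol=1e-4))
        if best is None or r.fun<best.fun: best=r
    return best.x,best.fun
def sils(thing,near,z=0,tol=55):
    out={}
    for c in('scene','top'):
        bot.read_camera(c);g=proj(c,[near[0],near[1],z])[0]
        ds=[d for d in bot.silhouettes(thing,c) if np.hypot(d['at'][1]-g[0],d['at'][0]-g[1])<tol]
        if ds: d=min(ds,key=lambda d:np.hypot(d['at'][1]-g[0],d['at'][0]-g[1])-20*d['conf']);out[c]=d['pixels'].astype(np.float32)
    return out
E
python3 - <<'E'
from h import *
for n,th,p0,z in(('caddy','caddy',(490,-17,-1.4),30),('stick','stick_center',(515,-313,0),45),('stamp','stamp_center',(500,290,0),45)):
    s=sils(th,p0,z,40 if n=='caddy' else 16);p,v=fit(n,s,p0);print(n,list(s),p.round(2),round(v,3))
    print({c:(fit(n,{c:m},p)[0].round(1).tolist()) for c,m in s.items()})
a=cv2.imread('pics/s0.png');b=cv2.imread('pics/t0.png')
r=lambda i:cv2.resize(i,(400,300),interpolation=cv2.INTER_CUBIC)
o=np.vstack([np.hstack([r(a[270:390,110:270]),r(b[190:250,360:440+20][:,:])]),np.hstack([r(a[100:190,290:410]),r(b[195:255,100:180])])])
cv2.imwrite('pics/crop.png',np.clip(o*1.8,0,255).astype(np.uint8))
E
```

```text
Traceback (most recent call last):
  File "h.py", line 28, in fit
    r=minimize(f,p,method='Nelder-Mead',options=dict(initial_simplex=sx,maxfev=140,xatol=.1,fatol=1e-4))
  File "h.py", line 24, in f
    return sum(1-np.minimum(a:=mask(c,name,p,z),m).sum()/np.maximum(a,m).sum() for c,m in sil.items())
  File "h.py", line 24, in <genexpr>
    return sum(1-np.minimum(a:=mask(c,name,p,z),m).sum()/np.maximum(a,m).sum() for c,m in sil.items())
                               ~~~~^^^^^^^^^^^^
  File "h.py", line 18, in mask
    uv=(proj(cam,part@R.T+[p[0],p[1],z])+.5)*S
        ~~~~^^^^^^^^^^^^^^^^^^^^^^^^^^^^
  File "h.py", line 4, in proj
    m=bot.camera_model(cam);K,R,t=[np.array(m[k],float) for k in("camera_matrix","R","t")]
ValueError: time passes only in moves, steps and waits
```

```bash
sed -i 's/^from station import bot/from station import bot\nfrom functools import lru_cache\n@lru_cache\ndef cm(cam): return bot.camera_model(cam)/; s/m=bot.camera_model(cam);/m=cm(cam);/' h.py
python3 - <<'E'
from h import *
a=cv2.imread('pics/s0.png');b=cv2.imread('pics/t0.png')
r=lambda i:cv2.resize(i,(400,300),interpolation=cv2.INTER_CUBIC)
o=np.vstack([np.hstack([r(a[270:390,110:270]),r(b[190:265,360:460])]),np.hstack([r(a[100:190,290:410]),r(b[195:255,100:180])])])
cv2.imwrite('pics/crop.png',np.clip(o*1.8,0,255).astype(np.uint8))
for n,th,p0,z in(('caddy','caddy',(490,-17,-1.4),30),('stick','stick_center',(515,-313,0),45),('stamp','stamp_center',(500,290,0),45)):
    s=sils(th,p0,z,40 if n=='caddy' else 16);p,v=fit(n,s,p0);print(n,list(s),p.round(2),round(v,3))
    print({c:(fit(n,{c:m},p)[0].round(1).tolist()) for c,m in s.items()})
E
```

```text
caddy ['scene', 'top'] [495.39 -17.98  -1.29] 0.053
{'scene': [495.5, -18.9, -1.3], 'top': [495.0, -17.3, -1.3]}
stick ['scene', 'top'] [ 5.3048e+02 -3.1013e+02 -1.1000e-01] 0.245
{'scene': [530.8, -310.5, -0.1], 'top': [530.4, -309.6, 0.0]}
stamp ['top'] [5.0885e+02 2.8807e+02 1.1000e-01] 0.131
{'top': [508.9, 288.1, 0.1]}
```

View pics/crop.png

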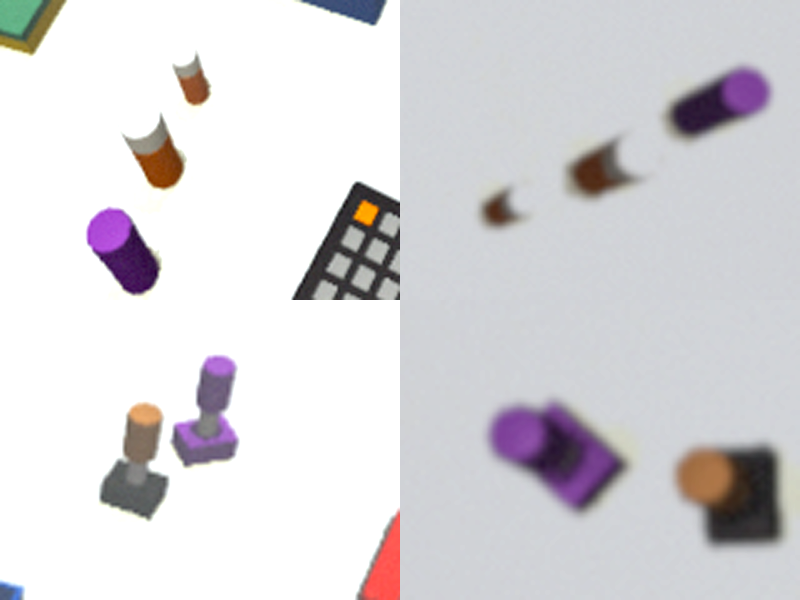

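The crops confirm both: the larger orange and white stick, centre of the row, and the brown-handled black stamp, right of the purple one. All four fits agree with the expected sizes and reach. I'll use a closing direction of 0.28 rad for both pieces.

```bash
cat >> h.py <<'E'
def go(x,y,z,psi=None):
    s=bot.get_state();w,a,b,c=s['eef_rot']
    from scipy.spatial.transform import Rotation as Ro
    R=Ro.from_quat([a,b,c,w]).as_matrix();ps=np.arctan2(R[1,1],R[0,1]);roll=0
    if psi is not None:
        roll=-((psi-ps+np.pi/2)%np.pi-np.pi/2);R=R@Ro.from_euler('z',roll).as_matrix()
    d=R.T@(np.array([x,y,z])-s['eef_pos'])/10
    print('t',s['time'].__round__(2),'tcp',s['eef_pos'].round(1),'psi',round(ps,3),'down',R[:,2].round(3),'open',round(s['opening'],3),'F',round(s['grasp_force'],1),'| roll',round(roll,3),'then cm',d.round(2))
E
python3 -c "
from h import *
go(509,288,205,.28);go(509,288,130,.28)"
```

```text
t 1.8 tcp [179.7 546.2 205.5] psi 1.253 down [ 0.  0. -1.] open 1.0 F 0.0 | roll 0.973 then cm [-33.92  24.51   0.05]
t 1.8 tcp [179.7 546.2 205.5] psi 1.253 down [ 0.  0. -1.] open 1.0 F 0.0 | roll 0.973 then cm [-33.92  24.51   7.55]
```

```bash
python3 -m crank '[0,0,0,0.139,1, 0,0,0,0.139,1, 0,0,0,0.139,1, 0,0,0,0.139,1, 0,0,0,0.139,1, 0,0,0,0.139,1, 0,0,0,0.139,1]'; python3 -m crank '[-3.4,2.45,0,0,1,-3.4,2.45,0,0,1,-3.4,2.45,0,0,1,-3.4,2.45,0,0,1,-3.4,2.45,0,0,1,-3.4,2.45,0,0,1,-3.4,2.45,0,0,1,-3.4,2.45,0,0,1,-3.4,2.45,0,0,1,-3.4,2.45,0,0,1]'; python3 -c "
from h import *
go(509,288,54,.28)
a=save('scene','s1.png');b=save('top','t1.png')
s=sils('stamp_center',(509,288),45,16);print(list(s),[(c,fit('stamp',{c:m},(509,288,0))) for c,m in s.items()])
r=lambda i:cv2.resize(i,(400,300),interpolation=cv2.INTER_CUBIC)
cv2.imwrite('pics/c1.png',np.clip(1.6*np.hstack([r(a[70:220,230:430]),r(b[165:300,60:240])]),0,255).astype(np.uint8)[:,:,::-1])"
```

```text
time: 2.5
eef_pos: [179.7, 546.2, 205.5]
eef_rot: [-0.0, 0.604, 0.797, 0.0]
wrist_force: [-0.1, -0.1, -0.5]
opening: 0.999
grasp_force: 0.0
time: 3.5
eef_pos: [510.4, 285.9, 205.6]
eef_rot: [0.0, 0.602, 0.799, 0.0]
wrist_force: [-0.3, 0.7, -0.7]
opening: 0.999
grasp_force: 0.0
t 3.5 tcp [510.4 285.9 205.6] psi 0.28 down [ 0.  0. -1.] open 0.999 F 0.0 | roll -0.0 then cm [ 0.23 -0.08 15.16]
['scene', 'top'] [('scene', (array([5.09058169e+02, 2.88725843e+02, 1.11637813e-01]), np.float64(0.11182236671447754))), ('top', (array([5.09427015e+02, 2.88768114e+02, 7.84492470e-02]), np.float64(0.06653326749801636)))]
```

View pics/c1.png

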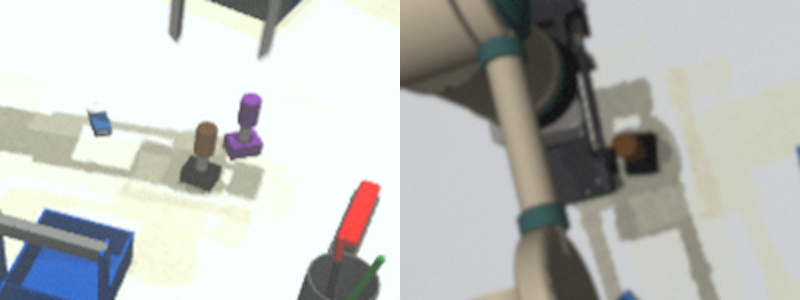

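The views show the open gripper above and beside the brown stamp (scene crop about (200,155)). Both cameras now put the stamp at (509,289), so I'm descending.

```bash
python3 -m crank '[0.3,-0.1,2,0,1,0,0,3,0,1,0,0,3,0,1,0,0,3,0,1,0,0,2.5,0,1,0,0,1.6,0,1,0,0,0,0,1]'; python3 -m crank '[0,0,0,0,-1,0,0,0,0,-1,0,0,0,0,-1,0,0,0,0,-1,0,0,0,0,-1,0,0,0,0,-1,0,0,0,0,-1,0,0,0,0,-1]'; python3 -c "
from h import *
go(478.7,39.7,180,.28)"
```

```text
time: 4.5
eef_pos: [504.1, 290.2, 52.4]
eef_rot: [-0.002, 0.601, 0.8, -0.002]
wrist_force: [0.9, 0.5, -0.1]
opening: 0.999
grasp_force: 0.0
time: 5.3
eef_pos: [507.3, 289.7, 54.5]
eef_rot: [-0.0, 0.602, 0.799, 0.0]
wrist_force: [-0.0, 0.0, 0.4]
opening: 0.353
grasp_force: 0.0
t 5.3 tcp [507.3 289.7  54.5] psi 0.28 down [-0.  0. -1.] open 0.353 F 0.0 | roll -0.0 then cm [-23.24  -9.66 -12.56]
```

```bash
python3 -m crank '[0,0,0,0,-1,0,0,0,0,-1,0,0,0,0,-1,0,0,0,0,-1,0,0,0,0,-1]'; python3 -m crank '[0,0,-0.5,0,-1,0,0,-1.5,0,-1,0,0,-2,0,-1,0,0,-2,0,-1,0,0,-2,0,-1,0,0,-2,0,-1,0,0,-1,0,-1,0,0,0,0,-1]'; python3 -c "
from h import *
go(478.7,39.7,170,.28)"
```

```text
time: 5.8
eef_pos: [507.2, 289.7, 54.3]
eef_rot: [-0.0, 0.602, 0.799, -0.0]
wrist_force: [-0.4, -0.4, -1.7]
opening: 0.293
grasp_force: 29.9
time: 6.6
eef_pos: [508.2, 290.2, 166.1]
eef_rot: [0.001, 0.602, 0.799, 0.001]
wrist_force: [0.2, 0.2, -1.4]
opening: 0.291
grasp_force: 29.9
t 6.6 tcp [508.2 290.2 166.1] psi 0.28 down [ 0.003  0.001 -1.   ] open 0.291 F 29.9 | roll 0.0 then cm [-23.26  -9.76  -0.43]
```

```bash
python3 -m crank '[-1,-0.4,0,0,-1,-2,-0.8,0,0,-1,-2.5,-1.1,0,0,-1,-2.5,-1.1,0,0,-1,-2.5,-1.1,0,0,-1,-2.5,-1.1,0,0,-1,-2.5,-1.1,0,0,-1,-2.5,-1.1,0,0,-1,-2.5,-1,0,0,-1,-1.8,-0.7,0,0,-1,-1,-0.4,0,0,-1,0,0,0,0,-1]'; python3 -m crank '[0,0,0,0,-1,0,0,0,0,-1]'; python3 -c "
from h import *
go(478.7,39.7,59.5,.28)
a=save('scene','s2.png');b=save('top','t2.png')
s=sils('caddy',(495,-18),30,50);print(list(s),[(c,fit('caddy',{c:m},(495,-18,-1.4))) for c,m in s.items()])
r=lambda i:cv2.resize(i,(400,300),interpolation=cv2.INTER_CUBIC)
cv2.imwrite('pics/c2.png',np.clip(1.6*np.hstack([r(a[130:280,180:380]),r(b[180:315,200:380])]),0,255).astype(np.uint8)[:,:,::-1])"
```

```text
time: 7.8
eef_pos: [475.6, 37.3, 163.6]
eef_rot: [-0.001, 0.602, 0.798, -0.001]
wrist_force: [0.0, 1.0, -0.1]
opening: 0.291
grasp_force: 29.9
time: 8.0
eef_pos: [476.5, 39.3, 164.2]
eef_rot: [-0.0, 0.601, 0.799, 0.0]
wrist_force: [0.2, -0.4, -1.6]
opening: 0.293
grasp_force: 29.9
t 8.0 tcp [476.5  39.3 164.2] psi 0.281 down [-0.     0.001 -1.   ] open 0.293 F 29.9 | roll 0.001 then cm [-0.03  0.23 10.47]
['scene', 'top'] [('scene', (array([495.34593605, -19.05097406,  -1.29606635]), np.float64(0.04671400785446167))), ('top', (array([493.69805116, -17.34898967,  -1.28283563]), np.float64(0.6269612312316895)))]
```

View pics/c2.png

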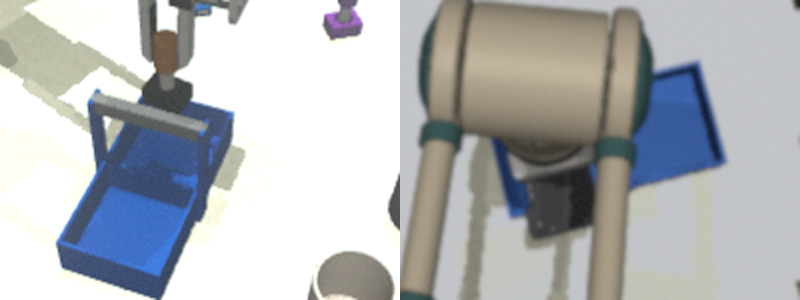

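The stamp hangs upright over the far bay (scene crop (165,70)) and the caddy has not moved. Lowering it now.

```bash
python3 -m crank '[0,0.2,1,0,-1,0,0,2,0,-1,0,0,2,0,-1,0,0,2,0,-1,0,0,1.5,0,-1,0,0,1,0,-1,0,0,0.5,0,-1,0,0,0.2,0,-1,0,0,0,0,-1,0,0,0,0,-1]';  python3 -m crank '[0,0,0.15,0,-1,0,0,0.15,0,-1,0,0,0,0,-1,0,0,0,0,-1]'
```

```text
time: 9.3
eef_pos: [479.1, 39.1, 63.0]
eef_rot: [0.001, 0.601, 0.799, 0.0]
wrist_force: [-0.4, -0.6, -1.7]
opening: 0.291
grasp_force: 29.9
time: 9.7
eef_pos: [478.5, 39.1, 59.5]
eef_rot: [0.0, 0.602, 0.799, 0.0]
wrist_force: [-0.3, -0.8, -1.3]
opening: 0.294
grasp_force: 29.9
```

```bash
python3 -m crank '[0,0,0.1,0,-1,0,0,0,0,-1,0,0,0,0,-1]'; python3 -m crank '[0,0,0,0,0,0,0,0,0,0,0,0,0,0,0,0,0,0,0,0,0,0,0,0,0]'; python3 -c "
from h import *
go(478.7,39.7,200,.28)"
```

```text
time: 10.0
eef_pos: [478.5, 39.1, 58.4]
eef_rot: [-0.0, 0.602, 0.799, 0.0]
wrist_force: [-0.1, -0.4, -1.7]
opening: 0.295
grasp_force: 29.9
time: 10.5
eef_pos: [478.5, 39.1, 58.5]
eef_rot: [0.0, 0.602, 0.799, 0.0]
wrist_force: [-0.0, 0.4, -0.3]
opening: 0.5
grasp_force: 0.0
t 10.5 tcp [478.5  39.1  58.5] psi 0.28 down [ 0.  0. -1.] open 0.5 F 0.0 | roll -0.0 then cm [  0.06   0.04 -14.15]
```

```bash
python3 -m crank '[0,0,-1,0,0,0,0,-2,0,0,0,0,-2.5,0,0,0,0,-3,0,0,0,0,-3,0,0.7,0,0,-3,0,0.7,0,0,0,0,0.7,0,0,0,0,0.7]'; python3 -c "
from h import *
go(530.5,-310,200,.28)
s=sils('stamp_center',(478.7,39.7),45,40);print(list(s),[(c,fit('stamp',{c:m},(478.7,39.7,0),4)) for c,m in s.items()])"
```

```text
time: 11.3
eef_pos: [478.6, 39.1, 204.2]
eef_rot: [0.001, 0.601, 0.799, 0.001]
wrist_force: [0.3, -0.2, -1.1]
opening: 0.802
grasp_force: 0.0
t 11.3 tcp [478.6  39.1 204.2] psi 0.28 down [ 0.002 -0.    -1.   ] open 0.802 F 0.0 | roll 0.0 then cm [-34.98  -4.66   0.43]
['scene'] [('scene', (array([4.79705618e+02, 3.64834992e+01, 1.45867730e-01]), np.float64(0.3040173649787903)))]
```

Stamp is in its bay. Next, the stick.

```bash
python3 -m crank '[-1.8,-0.25,0,0,0.7,-3.5,-0.46,0,0,0.7,-3.5,-0.46,0,0,0.7,-3.5,-0.46,0,0,0.7,-3.5,-0.46,0,0,0.7,-3.5,-0.46,0,0,0.7,-3.5,-0.46,0,0,0.7,-3.5,-0.46,0,0,0.7,-3.5,-0.46,0,0,0.7,-3.5,-0.46,0,0,0.7,-1.7,-0.25,0,0,0.7,0,0,0,0,0.7]'; python3 -c "
from h import *
a=save('scene','s3.png');b=save('top','t3.png')
go(530.5,-310,54,.28)
s=sils('stick_center',(530.5,-310),45,16);print(list(s),[(c,fit('stick',{c:m},(530,-310,0))) for c,m in s.items()])
r=lambda i:cv2.resize(i,(400,300),interpolation=cv2.INTER_CUBIC)
cv2.imwrite('pics/c3.png',np.clip(1.6*np.hstack([r(a[130:400,80:440]),r(b[180:315,360:540])]),0,255).astype(np.uint8)[:,:,::-1])"
```

```text
time: 12.7
eef_pos: [530.4, -311.7, 201.9]
eef_rot: [-0.001, 0.602, 0.798, 0.0]
wrist_force: [0.4, 0.7, -0.5]
opening: 0.848
grasp_force: 0.0
t 12.8 tcp [ 530.1 -308.8  202.6] psi 0.28 down [-0.002  0.003 -1.   ] open 0.849 F 0.0 | roll -0.0 then cm [-1.700e-01  1.000e-02  1.486e+01]
['scene', 'top'] [('scene', (array([ 5.30154881e+02, -3.09391153e+02,  1.95820168e-01]), np.float64(0.09706825017929077))), ('top', (array([ 5.30340270e+02, -3.08486020e+02,  5.92083801e-02]), np.float64(0.1679832935333252)))]
```

View pics/c3.png

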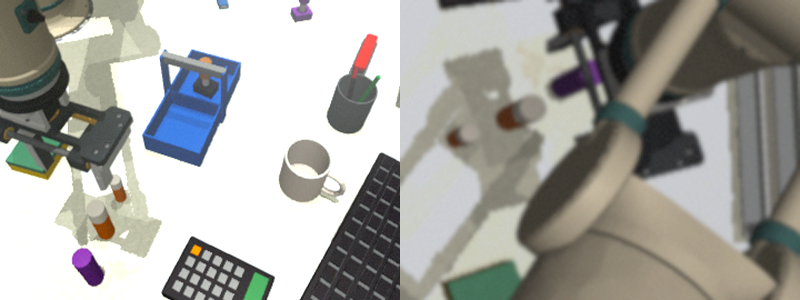

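The stamp stands in its bay (crop (207,75)), and the gripper is over the larger orange stick (crop (100,220)), which fits at (530,-309). Descending.

```bash
python3 -m crank '[0,0,1.5,0,0.7,0,0,2.5,0,0.7,0,0,3,0,0.7,0,0,3,0,0.7,0,0,2.5,0,0.7,0,0,1.5,0,0.7,0,0,0.8,0,0.7,0,0,0,0,0.7,0,0,0,0,0.7]'; python3 -m crank '[0,0,0,0,-1,0,0,0,0,-1,0,0,0,0,-1,0,0,0,0,-1,0,0,0,0,-1,0,0,0,0,-1,0,0,0,0,-1,0,0,0,0,-1,0,0,0,0,-1,0,0,0,0,-1,0,0,0,0,-1]'
```

```text
time: 13.9
eef_pos: [531.3, -310.1, 56.4]
eef_rot: [0.001, 0.601, 0.799, 0.0]
wrist_force: [-0.4, -0.1, -1.2]
opening: 0.848
grasp_force: 0.0
time: 15.0
eef_pos: [530.6, -310.1, 55.4]
eef_rot: [-0.0, 0.602, 0.799, 0.0]
wrist_force: [0.0, 0.4, 0.3]
opening: 0.305
grasp_force: 30.0
```

```bash
python3 -m crank '[0,0,-0.5,0,-1,0,0,-1.5,0,-1,0,0,-2,0,-1,0,0,-2,0,-1,0,0,-2,0,-1,0,0,-2,0,-1,0,0,-1,0,-1,0,0,0,0,-1,0,0,0,0,-1]'; python3 -c "
from h import *
go(512.5,-77,165,.28)"
```

```text
time: 15.9
eef_pos: [530.3, -309.8, 164.9]
eef_rot: [-0.0, 0.602, 0.799, 0.0]
wrist_force: [-0.1, 0.7, -1.2]
opening: 0.304
grasp_force: 30.0
t 15.9 tcp [ 530.3 -309.8  164.9] psi 0.28 down [-0.001  0.001 -1.   ] open 0.304 F 30.0 | roll 0.0 then cm [22.87  4.73  0.  ]
```

```bash
python3 -m crank '[1,0.2,0,0,-1,2,0.4,0,0,-1,2.5,0.5,0,0,-1,2.5,0.5,0,0,-1,2.5,0.5,0,0,-1,2.5,0.5,0,0,-1,2.5,0.55,0,0,-1,2.5,0.55,0,0,-1,2.4,0.5,0,0,-1,1.5,0.3,0,0,-1,1,0.2,0,0,-1,0,0,0,0,-1]'; python3 -m crank '[0,0,0,0,-1,0,0,1,0,-1,0,0,2,0,-1,0,0,2,0,-1,0,0,2,0,-1,0,0,1.5,0,-1,0,0,1,0,-1,0,0,0.4,0,-1,0,0,0,0,-1,0,0,0,0,-1]'; python3 -c "
from h import *
go(512.5,-77,59.2,.28)"
```

```text
time: 17.1
eef_pos: [512.0, -75.7, 165.3]
eef_rot: [-0.0, 0.601, 0.799, -0.0]
wrist_force: [0.1, -0.1, -0.9]
opening: 0.302
grasp_force: 30.0
time: 18.1
eef_pos: [513.1, -77.4, 66.9]
eef_rot: [0.001, 0.602, 0.799, 0.0]
wrist_force: [-0.0, -0.4, 0.4]
opening: 0.303
grasp_force: 30.0
t 18.1 tcp [513.1 -77.4  66.9] psi 0.28 down [ 0.001 -0.    -1.   ] open 0.303 F 30.0 | roll -0.0 then cm [ 0.05 -0.04  0.77]
```

```bash
python3 -m crank '[0,0,0.4,0,-1,0,0,0.2,0,-1,0,0,0,0,-1,0,0,0.1,0,-1,0,0,0,0,-1,0,0,0,0,-1]'; python3 -m crank '[0,0,0,0,0,0,0,0,0,0,0,0,0,0,0,0,0,0,0,0,0,0,0,0,0]'; python3 -m crank '[0,0,-1,0,0,0,0,-2,0,0,0,0,-2.5,0,0,0,0,-3,0,0,0,0,-3,0,0,0,0,-3,0,0,0,0,0,0,0,0,0,0,0,0]'; python3 -c "
from h import *
go(495.4,-18.2,205,-1.29)"
```

```text
time: 18.7
eef_pos: [512.6, -77.1, 59.5]
eef_rot: [0.0, 0.602, 0.799, 0.0]
wrist_force: [0.1, 0.3, -0.9]
opening: 0.307
grasp_force: 30.0
time: 19.2
eef_pos: [512.5, -77.0, 59.5]
eef_rot: [0.0, 0.602, 0.799, 0.0]
wrist_force: [-0.3, 0.2, 0.4]
opening: 0.5
grasp_force: 0.0
time: 20.0
eef_pos: [512.6, -77.1, 205.2]
eef_rot: [0.001, 0.602, 0.799, 0.0]
wrist_force: [-0.4, -0.6, -0.7]
opening: 0.501
grasp_force: 0.0
t 20.0 tcp [512.6 -77.1 205.2] psi 0.28 down [ 0.002 -0.    -1.   ] open 0.501 F 0.0 | roll 1.57 then cm [-0.03 -6.14  0.02]
```

```bash
python3 -m crank '[0,0,0,0.143,0.2,0,0,0,0.143,0.2,0,0,0,0.143,0.2,0,0,0,0.143,0.2,0,0,0,0.143,0.2,0,0,0,0.143,0.2,0,0,0,0.143,0.2,0,0,0,0.143,0.2,0,0,0,0.143,0.2,0,0,0,0.143,0.2,0,0,0,0.14,0.2]'; python3 -m crank '[0,-2,0,0,0.2,0,-2.5,0,0,0.2,0,-1.6,0,0,0.2,0,0,0,0,0.2,0,0,0,0,0.2]'; python3 -c "
from h import *
a=save('scene','s4.png');b=save('top','t4.png')
s=sils('caddy',(495,-18),30,50);R=[(c,fit('caddy',{c:m},(495,-18,-1.4))) for c,m in s.items()];print(R)
go(495.4,-18.2,121,-1.29)
r=lambda i:cv2.resize(i,(400,300),interpolation=cv2.INTER_CUBIC)
cv2.imwrite('pics/c4.png',np.clip(1.6*np.hstack([r(a[130:280,180:380]),r(b[180:315,200:380])]),0,255).astype(np.uint8)[:,:,::-1])"
```

```text
time: 21.1
eef_pos: [511.3, -76.7, 202.6]
eef_rot: [-0.001, 0.991, 0.137, -0.002]
wrist_force: [-0.4, -0.3, 0.3]
opening: 0.603
grasp_force: 0.0
time: 21.6
eef_pos: [495.5, -18.6, 204.0]
eef_rot: [0.0, 0.99, 0.14, -0.0]
wrist_force: [-0.4, -0.5, 0.2]
opening: 0.601
grasp_force: 0.0
[('scene', (array([494.71068455, -18.73900061,  -1.29184569]), np.float64(0.17507851123809814))), ('top', (array([482.86000627,  -1.47211782,  -1.39503176]), np.float64(0.6651389598846436)))]
t 21.9 tcp [495.8 -19.  204.4] psi -1.291 down [ 0. -0. -1.] open 0.6 F 0.0 | roll -0.001 then cm [-0.02 -0.09  8.34]
```

View pics/c4.png

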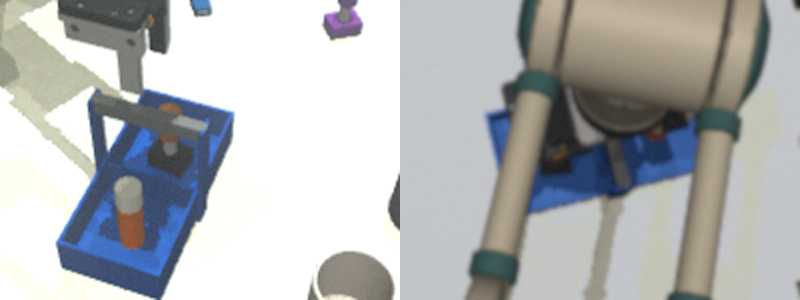

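Stick (crop (130,215)) and stamp (crop (170,145)) both stand in separate bays, and the gripper is centred over the bar. Descending to grip.

```bash
python3 -m crank '[0,-0.1,1,0,0.2,0,0,2,0,0.2,0,0,2,0,0.2,0,0,1.8,0,0.2,0,0,1,0,0.2,0,0,0.5,0,0.2,0,0,0,0,0.2,0,0,0,0,0.2]'; python3 -m crank '[0,0,0,0,-1,0,0,0,0,-1,0,0,0,0,-1,0,0,0,0,-1,0,0,0,0,-1,0,0,0,0,-1,0,0,0,0,-1,0,0,0,0,-1,0,0,0,0,-1,0,0,0,0,-1,0,0,0,0,-1]'
```

```text
time: 22.7
eef_pos: [495.9, -17.6, 122.0]
eef_rot: [0.0, 0.99, 0.14, 0.001]
wrist_force: [0.8, -0.0, -0.3]
opening: 0.601
grasp_force: 0.0
time: 23.8
eef_pos: [495.7, -18.1, 121.6]
eef_rot: [0.001, 0.99, 0.14, 0.0]
wrist_force: [1.5, -4.5, 0.4]
opening: 0.149
grasp_force: 30.0
```

Opening is 0.149 × 94 = 14 mm, which matches the bar width. Lifting slowly.

```bash
python3 -m crank '[0,0,-0.3,0,-1,0,0,-0.5,0,-1,0,0,-0.7,0,-1,0,0,-0.8,0,-1,0,0,-0.8,0,-1,0,0,-0.8,0,-1,0,0,-0.8,0,-1,0,0,-0.8,0,-1,0,0,-0.8,0,-1,0,0,-0.8,0,-1,0,0,-0.8,0,-1,0,0,-0.8,0,-1]'; python3 -m crank '[0,0,-0.8,0,-1,0,0,-0.8,0,-1,0,0,-0.7,0,-1,0,0,-0.5,0,-1,0,0,-0.4,0,-1,0,0,-0.2,0,-1,0,0,0,0,-1,0,0,0,0,-1,0,0,0,0,-1,0,0,0,0,-1,0,0,0,0,-1,0,0,0,0,-1]'; python3 -m crank '[0,0,0,0,-1,0,0,0,0,-1,0,0,0,0,-1,0,0,0,0,-1,0,0,0,0,-1,0,0,0,0,-1,0,0,0,0,-1,0,0,0,0,-1,0,0,0,0,-1,0,0,0,0,-1,0,0,0,0,-1,0,0,0,0,-1]'; python3 -m crank '[0,0,0,0,-1,0,0,0,0,-1,0,0,0,0,-1,0,0,0,0,-1,0,0,0,0,-1,0,0,0,0,-1,0,0,0,0,-1,0,0,0,0,-1,0,0,0,0,-1,0,0,0,0,-1,0,0,0,0,-1,0,0,0,0,-1]'; python3 -c "
from h import *
a=save('scene','s5.png')
cv2.imwrite('pics/c5.png',np.clip(1.6*cv2.resize(a[60:320,120:420],(600,520)),0,255).astype(np.uint8)[:,:,::-1])"
```

```text
time: 25.0
eef_pos: [495.3, -17.5, 209.1]
eef_rot: [-0.0, 0.99, 0.14, -0.0]
wrist_force: [0.1, 0.1, -5.9]
opening: 0.147
grasp_force: 30.0
time: 26.2
eef_pos: [495.3, -17.5, 242.4]
eef_rot: [-0.0, 0.99, 0.14, -0.0]
wrist_force: [-1.0, 0.5, -5.3]
opening: 0.149
grasp_force: 30.0
time: 27.4
eef_pos: [495.3, -17.5, 242.4]
eef_rot: [-0.0, 0.99, 0.14, 0.0]
wrist_force: [0.2, 0.0, -7.0]
opening: 0.146
grasp_force: 30.0
time: 28.6
eef_pos: [495.3, -17.5, 242.5]
eef_rot: [-0.0, 0.99, 0.14, 0.0]
wrist_force: [-0.3, 0.2, -5.5]
opening: 0.147
grasp_force: 30.0
```

View pics/c5.png

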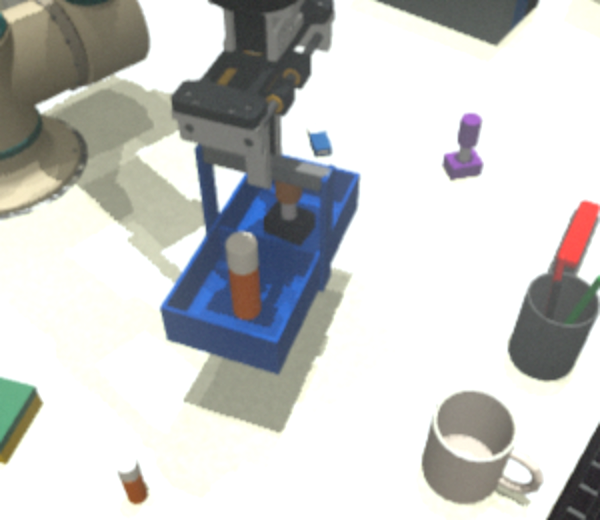

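The caddy is held up level, with the stick (crop (243,275)) and stamp (crop (290,215)) upright in separate bays. I'll hold one more second, then hand in.

```bash
python3 -m crank '[0,0,0,0,-1,0,0,0,0,-1,0,0,0,0,-1,0,0,0,0,-1,0,0,0,0,-1,0,0,0,0,-1,0,0,0,0,-1,0,0,0,0,-1,0,0,0,0,-1,0,0,0,0,-1]' && python3 -c "
from station import bot
print(bot.hand_in())"
```

```text
time: 29.65
eef_pos: [495.3, -17.5, 242.4]
eef_rot: [-0.0, 0.99, 0.14, 0.0]
wrist_force: [1.0, 0.9, -5.7]
opening: 0.145
grasp_force: 30.0
the job is handed in; nothing more can be done
None
```

I handed the job in at about 30 s with the caddy held level about 12 cm up for over three seconds, the glue stick and stamp upright in separate bays; the simulator returned no verdict.

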